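# Set the workshop lockbox to its code

### The job

Set the lockbox on the bench to the code 2-5-3, read from left to right as the robot sees it: the face with that many dots must lie level on top of each wheel, in line with the white index lines. Roll the left wheel on from about 1 to 2 (its top away from the robot) and the right wheel back from about 4 to 3 (its top towards the robot). The middle wheel already shows 5 and must not be turned.

Things in the scene. Friction and masses are not known exactly. Their poses are not given: they have to be found in the camera images.
- lockbox: Grey steel box bolted down, 160 x 250 x 85 mm high. Origin: centre of underside; x away from the robot, y left, z up. Three ribbed white wheels, 30 mm wide, in slots of its lid: axles along y at x 0, z 70, y +70, 0, -70 mm. Six flat faces with 1 to 6 dots, 32 mm from the axle; between faces steel ribs 7 mm thick, out to 62 mm from the axle. White lines on the lid mark x = 0.
- wheel_left (a joint): Left wheel (y +70), turn in rad: 0 = one dot on top, each further number +1.047 (2 = 1.047), grows as the top rolls to +x. Starts -0.15 to 0.45. Friction holds it, no clicks; 3 N at a rib turns it. Closed fingertips at z 112 mm, lowered at x -62 behind the rib, clear the drum and push the rib over the top; at number 2 the rib leans 30 deg, its flank at z 112 on x = +20 mm.
- wheel_middle (a joint): Middle wheel (y 0), same scale: 5 on top = 4.189, where it starts within 0.05 and must stay. With a number exactly on top, the face lies level at z 102 mm and its two ribs lean 30 deg either side of upright, tips at z 124, x +-31 mm; an upright rib reaches z 132, a drum edge z 107.
- wheel_right (a joint): Right wheel (y -70), same scale: 3 on top = 2.094, 4 = 3.142. Starts 2.69 to 3.29. Friction holds it, no clicks; 3 N at a rib turns it. Mirror of the left wheel: closed fingertips at z 112 mm, lowered at x +62 beyond the rib, push the rib towards the robot over the top; at number 3 its flank at z 112 is on x = -20 mm.

How it is judged:
By the outcome, as a careful person would: the job done as asked, in the order asked, and still so for the second after the job is handed in, with the robot touching nothing.
It also fails if it takes over 35 s, if anything falls off the work surface, if the arm or the gripper's body presses on something with over 40 N, if the wrist force passes 120 N, or if a joint passes its speed limit or range.

### The arm

A 6-joint arm with a two-finger parallel gripper is mounted at the origin on the work surface; the furniture and walls round the work are solid. World frame = base frame: x ahead of the robot, y to its left, z up, the work surface at z = 0. Lengths are in mm, angles in rad, forces in N, time in s.
With the tool pointing down it reaches from about 275 to 1000 mm from the base axis. Payload 8.4 kg.
Tool frame: the origin (TCP) lies on the centre line of the jaws, within the pads' length; the fingertips stand r.tip_reach ahead of it and the grasp point (between the pads) lies 11 mm behind it (r.tip_reach is the distance from the TCP to the fingertips, in mm); z points along the fingers, y is the line along which they close (so a half turn about z gives the same grasp; the last joint's range is limited). The gripper opens to 85 mm and grips with 20 to 120 N. Pads are 22 mm wide; open, the fingers measure 114 mm over their backs; the gripper's body (76 mm by 85 mm) begins 54 mm behind the grasp point. The pads swing forward as they close: fully open they stand 13 mm farther back than shut.
Start: joints at [-1.147, 0.353, 1.633, -0, 1.155, -0.002], TCP at [258.155, -569.196, 239.281] pointing down, gripper open.
Joint ranges: [-2.63, 2.63], [-0.92, 2.1], [0.06, 2.66], [-1.3, 4.44], [0, 2.69], [-3.02, 3.02]. Speed limits (rad/s): [2.22, 2.22, 2.79, 3.14, 3.14, 3.14].

### API

Orientations are given as [roll, pitch, yaw] about the fixed x, y, z axes, in that order (R = Rz(yaw) Ry(pitch) Rx(roll)).
In Python, from rig import r gives the robot as it stands.
- The arm moves only by the tool carry_out, never from a script. Its argument "targets" is a list of rows, each an object with "dp": the shift along the tool's x, y, z in mm, a list of three; "yaw": the turn about the tool's z in degrees. A call has 1 to 12 rows; each row is the pose to reach, as a shift and turn from the pose commanded when the call began, along the tool's axes at that moment; what a row does not reach only later rows make up. A row lasts 1/8 s, in which the tool goes at most 62.5 mm and 10.7 degrees, less where a joint would pass 70% of its speed; a pose out of reach is approached as far as the arm can. A call with a gripper value outside its range is refused whole. "fingers" is the opening, from -1 (shut) to 1 (fully open), so that 0 is half open, set as the call begins (left out, the last holds). The fingers move at their own pace and stop on an object; "grip_force" is the grip in N (left out, the last holds). Time passes only in rows, so rows that repeat a pose let the fingers close. It gives the time, the measured TCP pose, the force, the opening and the grip force at its end, in the units of the state.
- r.sense(): the state, without advancing time (a new reading comes with each control period).
- r.grab_frame(name): name is "side" or "top" or "wrist"; returns the picture (480x640x3 uint8, red, green, blue); there is no depth.
- r.get_calibration(name): a dict with "fx", "fy", "cx", "cy" (pixels), "rvec" (rotation vector, rad) and "tvec" (3), from world to camera coordinates, as OpenCV has them. Camera axes: x right, y down, z forward; pixel columns grow to the right and rows downward; lengths in mm; the calibration is good to about 2 mm. The wrist camera is an equidistant fisheye: a pixel r from the principal point sees the ray r / f radians off the axis. A picture is of the moment at which its call begins: read the wrist's pose just before it. get_calibration takes no time and is no camera call; for the wrist camera it gives the pose at the moment of the call.
- r.sign_off(): hands the job in; it is judged then, once.
The state is a dict: "clock": time; "qpos": joint angles; "qvel": joint speeds; "joint_efforts": joint torques, N m; "eef_pos": TCP position; "tcp_rot": TCP orientation; "contact_force": force on the tool from outside, world axes, zero at the start; "wrist_torque": the same for the moment, N m; "opening": opening from 0.0 (shut) to 1.0 (fully open); "grasp_force": force on a finger pad.
Only numpy, scipy, OpenCV 4.12 (cv2) and the standard library are available. Lean on these libraries where they do the work, as an engineer would, in place of code of your own. Each camera call takes 0.05 s, during which the arm holds its last target. There are 200 camera calls.

## Working session

There is one attempt and no reset: what is moved stays moved. The work goes in short steps, Python scripts to look and compute and a tool call to move; the robot and the scene stay as the last step left them, time stands still between calls to the robot, and variables do not carry over. Pictures are saved under pics/ and viewed, at most 10 in all, crops included, and the job is handed in when it is done.

Besides the shell and the picture viewer there is one more tool, called after "Request:" as name(argument=value, ...), one argument or row to a line, values as JSON. carry_out: Moves the arm, as the interface text tells. Its arguments: {"type":"object","properties":{"targets":{"type":"array","items":{"type":"object","properties":{"dp":{"type":"array","items":{"type":"number"}},"yaw":{"type":"number"}}}},"fingers":{"type":"number"},"grip_force":{"type":"number"}},"required":["targets"]}

```bash
mkdir -p pics
python3 - <<'E'
from rig import r
import cv2
s=r.sense();print(s['clock'],s['eef_pos'],s['tcp_rot'],r.tip_reach,s['opening'])
for n in("top","side"):
    cv2.imwrite(f"pics/{n}0.png",r.grab_frame(n)[:,:,::-1]);print(r.get_calibration(n))
E
```

```text
0.0 [ 257.97706127 -568.75801774  238.56059788] [-3.14019462e+00 -2.07876612e-05  4.25820944e-01] 8.0 0.998958787822704
{'fx': 493.79081684075567, 'fy': 493.79081684075567, 'cx': 311.83329007688644, 'cy': 236.53479564130055, 'rvec': array([ 2.14670051, -2.1844326 ,  0.08313308]), 'tvec': array([ 44.45940072, 561.88438958, 863.91084839])}
{'fx': 545.8468124482132, 'fy': 545.8468124482132, 'cx': 316.8623532982404, 'cy': 245.85407990593492, 'rvec': array([ 2.24410523, -0.30192818,  0.16655829]), 'tvec': array([-539.13708636,  172.3169264 ,  747.81595424])}
```

View pics/top0.png

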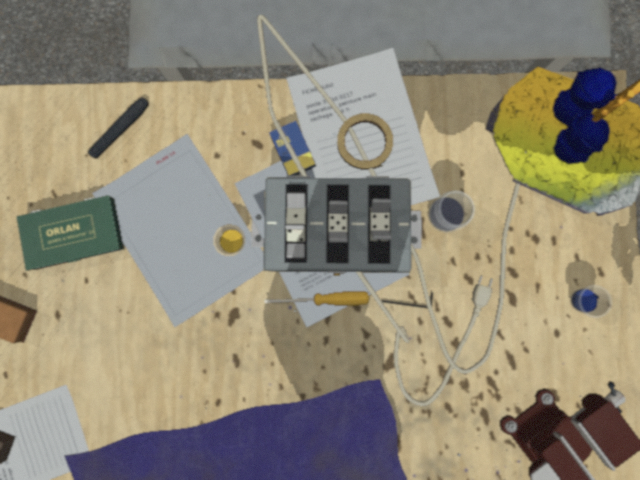

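View pics/side0.png

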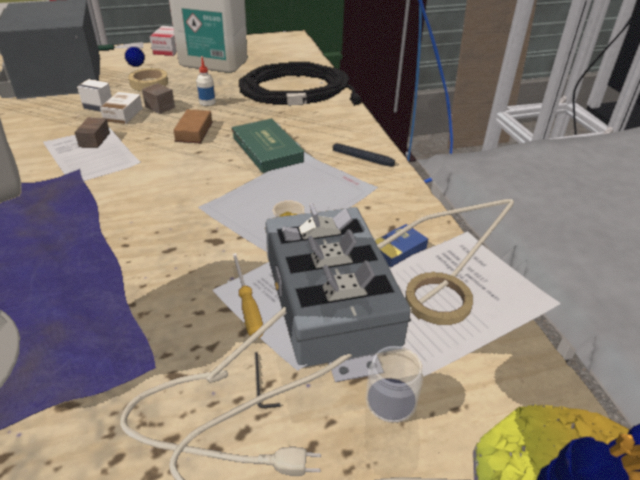

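The top picture shows the lid with corners near (266,178), (410,178), (411,271) and (265,271), and the wheels at columns 297, 338 and 380. Box yaw is near 0. I'll zoom in on the lid and project those corners.

```bash
cat > h.py <<'E'
import numpy as np,cv2
from rig import r
def ray(name,uv,z):
    c=r.get_calibration(name);R=cv2.Rodrigues(c['rvec'])[0];o=-R.T@c['tvec']
    d=R.T@np.array([(uv[0]-c['cx'])/c['fx'],(uv[1]-c['cy'])/c['fy'],1]);return o+d*(z-o[2])/d[2]
def proj(name,P):
    c=r.get_calibration(name);K=np.array([[c['fx'],0,c['cx']],[0,c['fy'],c['cy']],[0,0,1]])
    return cv2.projectPoints(np.array(P,float),c['rvec'],c['tvec'],K,None)[0][:,0]
E
python3 - <<'E'
from h import *
P=[ray("top",u,85) for u in[(266,178),(410,178),(411,271),(265,271)]]
for p in P:print(p.round(1))
print(np.mean(P,0),[np.linalg.norm(P[i]-P[i-1]).round(1) for i in range(4)])
im=cv2.imread("pics/top0.png")[165:285,255:425];cv2.imwrite("pics/topc.png",cv2.resize(im,None,fx=4.7,fy=4.7,interpolation=cv2.INTER_CUBIC))
im=cv2.imread("pics/side0.png")[195:365,255:425];cv2.imwrite("pics/sidec.png",cv2.resize(im,None,fx=3.5,fy=3.5,interpolation=cv2.INTER_CUBIC))
E
```

```text
[658.8 110.3  85. ]
[ 653.8 -134.6   85. ]
[ 496.4 -130.7   85. ]
[500.5 113.2  85. ]
[577.37992145 -10.44245811  85.        ] [np.float64(158.3), np.float64(244.9), np.float64(157.5), np.float64(243.9)]
```

View pics/topc.png

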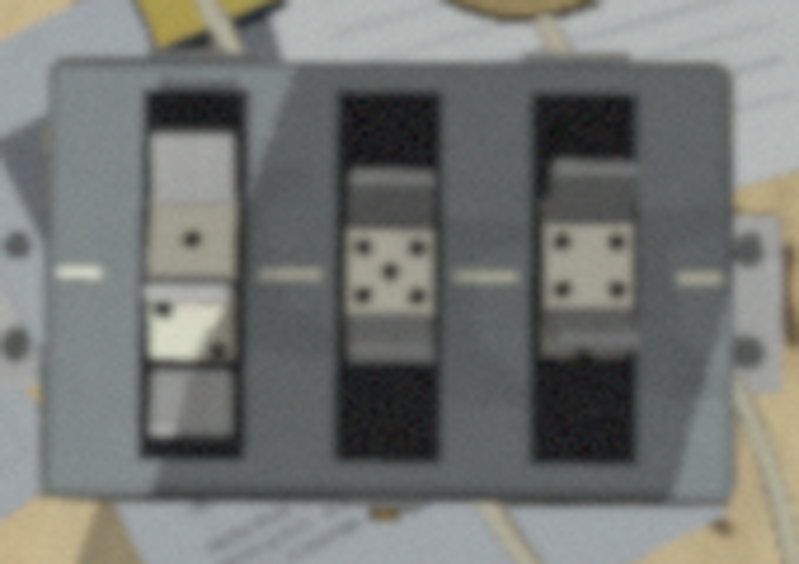

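View pics/sidec.png

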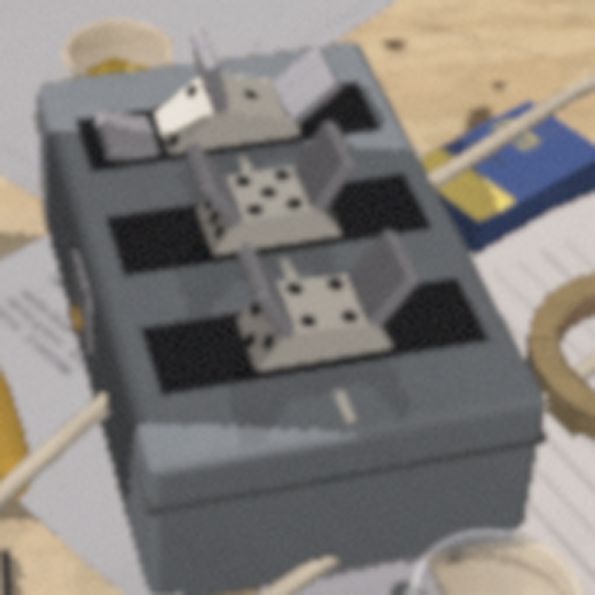

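The left wheel shows 1 tilted away, with the 1-2 rib nearly upright (about 0.4 rad). The middle wheel shows 5 level and the right shows 4 about level. The index lines in the crop run from (78,272) to (698,279).

```bash
cat >> h.py <<'E'
C=np.array([577.5,-10.5,0]);YAW=-0.018
def W(p,C=C,yaw=YAW):
    c,s=np.cos(yaw),np.sin(yaw);return C+np.array([[c,-s,0],[s,c,0],[0,0,1]])@np.array(p,float)
def dp(p,s=None):
    s=s or r.sense();from_=np.array(s['eef_pos']);
    from scipy.spatial.transform import Rotation as Ro
    R=Ro.from_euler('xyz',s['tcp_rot']).as_matrix();return (R.T@(W(p)-from_)).round(1), np.degrees(s['tcp_rot'][2]-YAW).round(2)
E
python3 - <<'E'
from h import *
c=lambda u,v:(255+(u+.5)/4.7-.5,165+(v+.5)/4.7-.5)
for u in[(57,272),(103,272),(260,274),(322,275),(455,276),(519,277),(675,277),(722,278)]:print(ray("top",c(*u),85).round(1))
# side check: predicted right line (y -125..-105) vs crop (343,390)-(350,420)
print((proj("side",[W((0,-105,85)),W((0,-120,85)),W((-80,-125,85)),W((80,-125,85))])-[255,195])*3.5)
# middle wheel face dots
print(proj("top",[W((0,0,102))]),c(390,271))
print(dp((-62,70,230)))
E
```

```text
[582.4 109.6  85. ]
[582.1  93.1  85. ]
[580.3  36.6  85. ]
[579.5  14.3  85. ]
[578.2 -33.4  85. ]
[577.5 -56.3  85. ]
[ 576.4 -112.1   85. ]
[ 575.7 -128.8   85. ]
[[340.06434073 400.36059361]
 [352.04968858 428.22170663]
 [149.53806257 476.14186531]
 [553.40976599 400.99091592]]
[[338.20611226 222.80187055]] (337.5851063829787, 222.2659574468085)
(array([ 495.6, -466.3,    9.2]), np.float64(25.43))
```

```bash
sed -i 's/^C=.*/C=np.array([578.5,-10,0]);YAW=-0.024/' h.py; python3 -c "
from h import *;print(dp((-62,70,230)))"
```

```text
(array([ 497.3, -466.5,    9.2]), np.float64(25.77))
```

Request:
carry_out(
  fingers=-1,
  targets=[
    {"dp":[45,-42,0],"yaw":3},
    {"dp":[90,-84,0],"yaw":6},
    {"dp":[135,-126,0],"yaw":9},
    {"dp":[180,-168,0],"yaw":12},
    {"dp":[225,-210,0],"yaw":14},
    {"dp":[270,-252,0],"yaw":17},
    {"dp":[315,-294,0],"yaw":20},
    {"dp":[360,-336,0],"yaw":22},
    {"dp":[405,-380,0],"yaw":24},
    {"dp":[450,-424,4],"yaw":25.8},
    {"dp":[497,-466.5,9],"yaw":25.8},
    {"dp":[497,-466.5,9],"yaw":25.8},
  ],
)

```text
clock: 1.6
eef_pos: [518.9, 64.4, 229.7]
tcp_rot: [-3.141, 0.0, -0.02]
contact_force: [-0.7, 0.6, -1.3]
opening: 0.001
grasp_force: 0.0
```

Run:
```python
from h import *
s=r.sense();print(s['clock'],s['eef_pos'],s['tcp_rot'],s['contact_force'],s['opening'],dp((-62,70,120),s))
c=r.get_calibration("wrist");print(c)
cv2.imwrite("pics/w1.png",r.grab_frame("wrist")[:,:,::-1])
```

```text
1.6 [518.90801178  64.44545376 229.6723418 ] [-3.14095627e+00  3.35201477e-04 -2.00891363e-02] [-0.73026108  0.58771437 -1.33206812] 0.0013572997065545375 (array([ -0.6,   3.1, 109.7]), np.float64(0.22))
{'fx': 371.64829954431775, 'fy': 371.64829954431775, 'cx': 320.7952187424133, 'cy': 238.51221353637965, 'rvec': array([-2.0544272 ,  2.0950608 ,  0.29262813]), 'tvec': array([ 75.25662888, 464.38187241, 511.44361392])}
```

View pics/w1.png

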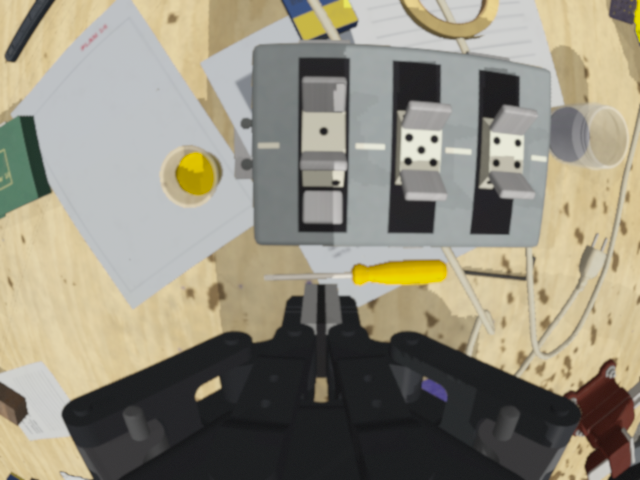

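The wrist picture shows index lines at (258..280,145), (356..385,146), (446..471,151) and (532..546,158). The wheel columns are near 324, 420 and 508, and the screwdriver lies clear in front of the box. I'll refine the box pose from these.

```bash
cat >> h.py <<'E'
def wray(c,uv,z):
    D=np.zeros(4);K=np.array([[c['fx'],0,c['cx']],[0,c['fy'],c['cy']],[0,0,1]])
    x=np.array([(uv[0]-c['cx'])/c['fx'],(uv[1]-c['cy'])/c['fy']]);t=np.linalg.norm(x)
    d=np.r_[x/t*np.sin(t),np.cos(t)];R=cv2.Rodrigues(c['rvec'])[0];o=-R.T@c['tvec'];d=R.T@d
    return o+d*(z-o[2])/d[2]
def wproj(c,P):
    R=cv2.Rodrigues(c['rvec'])[0];p=R@np.array(P)+c['tvec'];rr=np.hypot(p[0],p[1]);t=np.arctan2(rr,p[2])
    return np.array([c['cx'],c['cy']])+c['fx']*t*p[:2]/rr
E
python3 - <<'E'
from h import *
c=r.get_calibration("wrist")
P=np.array([wray(c,u,85) for u in[(258,145.5),(280,145.5),(356,146.5),(385,147),(446,151),(471,152),(532,157.5),(546,159)]])
print(P.round(1));print(np.polyfit(P[:,1]+10,P[:,0],1))
print('mid5 dot',wray(c,(421,150),102),W((0,0,102)))
print([wray(c,u,85).round(1) for u in[(254,46),(255,243),(538,246),(550,70)]])
E
```

```text
[[ 581.1  109.1   85. ]
 [ 580.4   92.4   85. ]
 [ 578.4   35.5   85. ]
 [ 578.    13.5   85. ]
 [ 575.9  -35.2   85. ]
 [ 575.9  -56.6   85. ]
 [ 574.2 -115.    85. ]
 [ 573.8 -130.    85. ]]
[3.01817971e-02 5.77258561e+02]
mid5 dot [576.82454406 -10.09657287 102.        ] [578.5 -10.  102. ]
[array([658.4, 110.3,  85. ]), array([504.7, 115.7,  85. ]), array([ 496.4, -130.4,   85. ]), array([ 651.6, -133.7,   85. ])]
```

```bash
sed -i 's/^C=.*/C=np.array([577.5,-10.3,0]);YAW=-0.028/' h.py; python3 -c "
from h import *;s=r.sense();print(s['eef_pos'],dp((-62,70,120),s),W((-62,70,120)))"
```

```text
[518.11816329  62.73396587 229.62060243] (array([ -0.5,   1.3, 109.6]), np.float64(0.4)) [517.48404632  61.40833496 120.        ]
```

Request:
carry_out(
  targets=[
    {"dp":[0,0.5,40],"yaw":0.3},
    {"dp":[0,0.5,80],"yaw":0.3},
    {"dp":[0,0.5,109.5],"yaw":0.3},
    {"dp":[0,0.5,109.5],"yaw":0.3},
    {"dp":[0,0.5,109.5],"yaw":0.3},
  ],
)

```text
clock: 2.28
eef_pos: [518.5, 59.7, 121.8]
tcp_rot: [3.142, -0.001, -0.031]
contact_force: [0.0, 0.1, 0.8]
opening: -0.003
grasp_force: 0.0
```

```bash
python3 -c "
from h import *;s=r.sense();print(s['eef_pos'],s['contact_force'],dp((9,70,120),s),dp((0,70,120),s))"
```

```text
[518.51228508  59.71536776 121.83077487] [0.03154973 0.05736865 0.77497457] (array([69.9, -1.8,  1.9]), np.float64(-0.15)) (array([60.9, -1.8,  1.9]), np.float64(-0.15))
```

Request:
carry_out(
  targets=[
    {"dp":[15,-1.5,1.5],"yaw":0},
    {"dp":[30,-1.5,1.5],"yaw":0},
    {"dp":[37,-1.5,1.5],"yaw":0},
    {"dp":[43,-1.5,1.5],"yaw":0},
    {"dp":[49,-1.5,1.5],"yaw":0},
    {"dp":[55,-1.5,1.5],"yaw":0},
    {"dp":[60,-1.5,1.5],"yaw":0},
    {"dp":[64,-1.5,1.5],"yaw":0},
    {"dp":[66,-1.5,1.5],"yaw":0},
    {"dp":[68,-1.5,1.5],"yaw":0},
    {"dp":[68,-1.5,1.5],"yaw":0},
    {"dp":[68,-1.5,1.5],"yaw":0},
  ],
)

```text
clock: 3.78
eef_pos: [586.4, 59.9, 119.5]
tcp_rot: [-3.142, -0.001, -0.03]
contact_force: [-2.2, 0.4, -0.0]
opening: -0.004
grasp_force: 0.7
```

```bash
python3 -c "
from h import *;s=r.sense();print(s['clock'],s['eef_pos'],s['contact_force'],dp((9,70,120),s))
for n in ('top','wrist'): cv2.imwrite(f'pics/{n}2.png',r.grab_frame(n)[:,:,::-1])
im=np.hstack([cv2.resize(cv2.imread('pics/top2.png')[165:285,255:425],(400,300)),cv2.imread('pics/wrist2.png')[40:340,200:600]]);cv2.imwrite('pics/c2.png',im)"
```

```text
3.775 [586.41624531  59.90849303 119.48291659] [-2.15394442  0.44449831 -0.03449759] (array([ 2.1,  0.4, -0.5]), np.float64(-0.1))
```

View pics/c2.png

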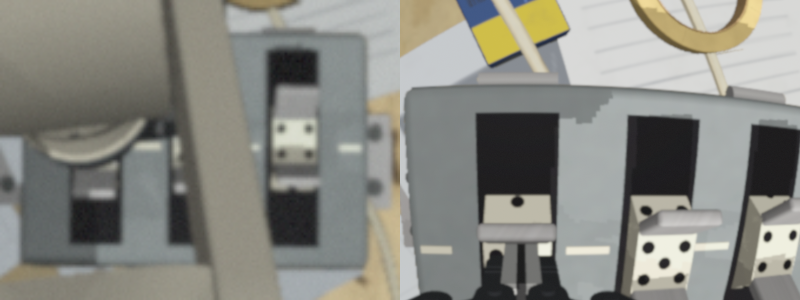

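The pushed rib is over the top and 2 is coming up under the fingers. I'll finish the last 2 mm, back off, rise and look.

Request:
carry_out(
  targets=[
    {"dp":[2,0,0],"yaw":0},
    {"dp":[2,0,0],"yaw":0},
    {"dp":[2,0,0],"yaw":0},
    {"dp":[-5,0,0],"yaw":0},
    {"dp":[-7,0,-30],"yaw":0},
    {"dp":[-7,0,-80],"yaw":0},
    {"dp":[-30,0,-110],"yaw":0},
    {"dp":[-70,0,-110],"yaw":0},
    {"dp":[-70,0,-110],"yaw":0},
    {"dp":[-70,0,-110],"yaw":0},
  ],
)

```text
clock: 5.12
eef_pos: [516.9, 62.1, 229.8]
tcp_rot: [-3.141, -0.002, -0.03]
contact_force: [-0.0, 1.0, 0.8]
opening: -0.003
grasp_force: 0.0
```

Run:
```python
from h import *
s=r.sense();print(s['clock'],s['eef_pos'],s['contact_force'])
c=r.get_calibration("wrist");import pickle;pickle.dump(c,open('c3','wb'))
im=r.grab_frame("wrist");cv2.imwrite("pics/w3.png",im[:,:,::-1])
cv2.imwrite("pics/w3c.png",cv2.resize(im[40:250,250:550,::-1],None,fx=2.6,fy=2.6,interpolation=cv2.INTER_CUBIC))
def model(y,th):
    # level-face edges, rib tips for face nearest top at residual th
    def pt(rad,a,t=0):return W((rad*np.sin(a)+t*np.cos(a),y,70+rad*np.cos(a)-t*np.sin(a)))
    return [pt(32,th),pt(62,th+np.pi/6,-3.5),pt(62,th+np.pi/6,3.5),pt(62,th-np.pi/6,3.5),pt(62,th-np.pi/6,-3.5)]
for y in(70,0,-70):
  for th in(-.1,0,.1):print(y,th,*[((wproj(c,p)-[250,40])*2.6).round(0) for p in model(y,th)])
```

```text
5.125 [516.92035987  62.08172456 229.77055487] [-0.02840296  0.9633229   0.79565974]
70 -0.1 [188. 285.] [188. 185.] [188. 160.] [188. 406.] [188. 425.]
70 0 [188. 273.] [188. 163.] [188. 140.] [188. 387.] [188. 408.]
70 0.1 [188. 261.] [188. 143.] [188. 122.] [188. 365.] [188. 389.]
0 -0.1 [441. 290.] [470. 194.] [467. 170.] [456. 409.] [451. 427.]
0 0 [441. 278.] [467. 172.] [463. 150.] [460. 390.] [456. 411.]
0 0.1 [441. 267.] [464. 152.] [459. 132.] [464. 369.] [460. 392.]
-70 -0.1 [663. 303.] [710. 217.] [706. 194.] [688. 416.] [679. 433.]
-70 0 [664. 292.] [706. 196.] [700. 175.] [695. 398.] [687. 418.]
-70 0.1 [664. 282.] [701. 177.] [694. 158.] [701. 379.] [694. 401.]
```

View pics/w3c.png

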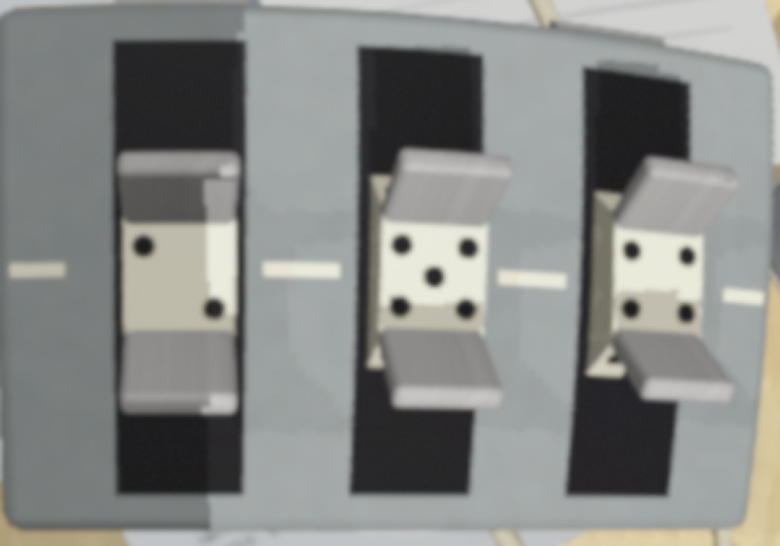

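Left reads 2 with a residual of about -0.035 rad: face centre at row 277 against 273 predicted, front rib about 9 rows low. The middle wheel is at 0. I'll nudge the left wheel 2 mm further, then cross to the right wheel.

Request:
carry_out(
  targets=[
    {"dp":[40,0,0],"yaw":0},
    {"dp":[66,0,15],"yaw":0},
    {"dp":[66,0,60],"yaw":0},
    {"dp":[66,0,90],"yaw":0},
    {"dp":[66,0,110],"yaw":0},
    {"dp":[70,0,110],"yaw":0},
    {"dp":[73,0,110],"yaw":0},
    {"dp":[74,0,110],"yaw":0},
    {"dp":[74,0,110],"yaw":0},
    {"dp":[68,0,110],"yaw":0},
    {"dp":[66,0,80],"yaw":0},
    {"dp":[66,0,30],"yaw":0},
  ],
)

```text
clock: 6.68
eef_pos: [580.9, 60.0, 199.1]
tcp_rot: [3.141, 0.002, -0.03]
contact_force: [-0.0, 0.6, 0.3]
opening: 0.0
grasp_force: 0.0
```

```bash
python3 -c "
from h import *;s=r.sense();print(s['eef_pos'],s['contact_force'],dp((62,-70,200),s))"
```

```text
[580.88195745  59.96883745 199.0993884 ] [-0.01275145  0.62080955  0.30121471] (array([ 60.8, 140.2,  -1. ]), np.float64(-0.1))
```

Request:
carry_out(
  targets=[
    {"dp":[20,35,0],"yaw":0},
    {"dp":[40,80,0],"yaw":0},
    {"dp":[60,125,0],"yaw":0},
    {"dp":[61,140,0],"yaw":0},
    {"dp":[61,140,0],"yaw":0},
    {"dp":[61,140,40],"yaw":0},
    {"dp":[61,140,70],"yaw":0},
    {"dp":[61,140,79],"yaw":0},
    {"dp":[61,140,79],"yaw":0},
    {"dp":[61,140,79],"yaw":0},
  ],
)

```text
clock: 7.92
eef_pos: [639.8, -81.4, 121.7]
tcp_rot: [3.141, -0.002, -0.029]
contact_force: [0.3, 0.1, -0.6]
opening: -0.002
grasp_force: 0.0
```

```bash
python3 -c "
from h import *;s=r.sense();print(s['eef_pos'],s['contact_force'],dp((-9,-70,120),s))"
```

```text
[639.76244645 -81.37303061 121.74339383] [ 0.31438369  0.08564231 -0.5969354 ] (array([-73.2,   0.8,   1.6]), np.float64(-0.07))
```

Request:
carry_out(
  targets=[
    {"dp":[-12,0.8,1.5],"yaw":0},
    {"dp":[-19,0.8,1.5],"yaw":0},
    {"dp":[-25,0.8,1.5],"yaw":0},
    {"dp":[-31,0.8,1.5],"yaw":0},
    {"dp":[-37,0.8,1.5],"yaw":0},
    {"dp":[-43,0.8,1.5],"yaw":0},
    {"dp":[-49,0.8,1.5],"yaw":0},
    {"dp":[-55,0.8,1.5],"yaw":0},
    {"dp":[-61,0.8,1.5],"yaw":0},
    {"dp":[-66,0.8,1.5],"yaw":0},
    {"dp":[-70,0.8,1.5],"yaw":0},
    {"dp":[-70,0.8,1.5],"yaw":0},
  ],
)

```text
clock: 9.43
eef_pos: [568.1, -80.4, 118.7]
tcp_rot: [-3.142, 0.001, -0.03]
contact_force: [0.4, 0.0, -0.5]
opening: 0.002
grasp_force: 0.3
```

```bash
python3 -c "
from h import *;s=r.sense();print(s['eef_pos'],s['contact_force'],dp((-9,-70,120),s))"
```

```text
[568.13102242 -80.40503757 118.66518643] [ 0.38577863  0.04117706 -0.51877385] (array([-1.6, -0.3, -1.3]), np.float64(-0.1))
```

Request:
carry_out(
  targets=[
    {"dp":[-1.5,0,0],"yaw":0},
    {"dp":[-1.5,0,0],"yaw":0},
    {"dp":[-1.5,0,0],"yaw":0},
    {"dp":[5,0,0],"yaw":0},
    {"dp":[6,0,-30],"yaw":0},
    {"dp":[6,0,-80],"yaw":0},
    {"dp":[-20,-30,-110],"yaw":0},
    {"dp":[-55,-70,-110],"yaw":0},
    {"dp":[-55,-70,-110],"yaw":0},
    {"dp":[-55,-70,-110],"yaw":0},
    {"dp":[-55,-70,-110],"yaw":0},
  ],
)

```text
clock: 10.8
eef_pos: [516.6, -9.4, 228.6]
tcp_rot: [3.141, 0.0, -0.03]
contact_force: [0.1, 0.7, 0.5]
opening: -0.002
grasp_force: 0.0
```

Run:
```python
from h import *
s=r.sense();print(s['clock'],s['eef_pos'],s['contact_force'])
c=r.get_calibration("wrist")
im=r.grab_frame("wrist")
cv2.imwrite("pics/w4c.png",cv2.resize(im[40:250,170:470,::-1],None,fx=2.6,fy=2.6,interpolation=cv2.INTER_CUBIC))
def model(y,th):
    def pt(rad,a,t=0):return W((rad*np.sin(a)+t*np.cos(a),y,70+rad*np.cos(a)-t*np.sin(a)))
    return [pt(32,th),pt(62,th+np.pi/6,-3.5),pt(62,th+np.pi/6,3.5),pt(62,th-np.pi/6,3.5),pt(62,th-np.pi/6,-3.5)]
for y in(70,0,-70):
  for th in(-.1,0,.1):print(y,th,*[((wproj(c,p)-[170,40])*2.6).round(0) for p in model(y,th)])
```

```text
10.8 [516.64194383  -9.42285259 228.59224449] [0.11324454 0.74119118 0.45069047]
70 -0.1 [136. 296.] [107. 200.] [110. 176.] [121. 416.] [127. 434.]
70 0 [136. 284.] [109. 178.] [113. 156.] [117. 397.] [122. 418.]
70 0.1 [135. 273.] [112. 158.] [117. 138.] [113. 377.] [117. 400.]
0 -0.1 [390. 290.] [390. 190.] [390. 165.] [390. 413.] [390. 432.]
0 0 [390. 278.] [390. 168.] [390. 145.] [390. 393.] [390. 415.]
0 0.1 [390. 267.] [390. 148.] [390. 127.] [390. 372.] [390. 396.]
-70 -0.1 [644. 295.] [673. 199.] [670. 174.] [659. 415.] [654. 433.]
-70 0 [645. 283.] [670. 177.] [667. 155.] [664. 396.] [659. 417.]
-70 0.1 [645. 272.] [667. 157.] [663. 137.] [667. 375.] [663. 399.]
```

View pics/w4c.png

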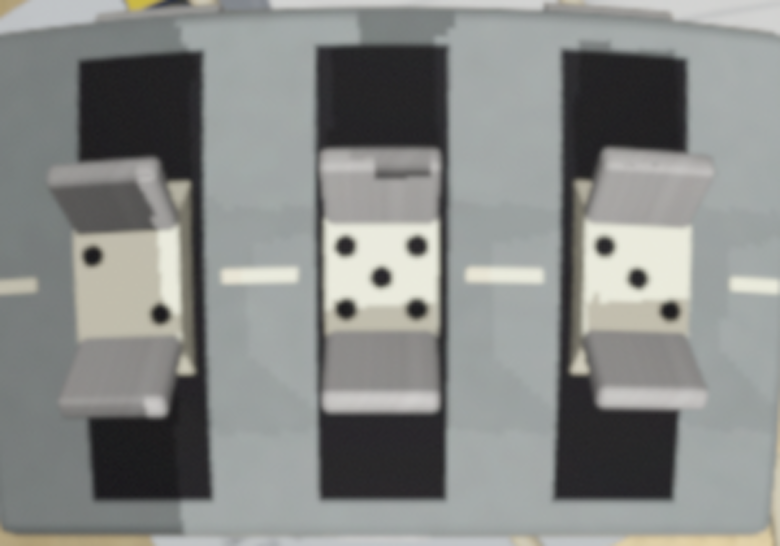

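The code reads 2-5-3: left about -0.015, middle about 0 and right about +0.035 rad (face centre at row 278 against 283 predicted). I'll give the right wheel one 2 mm nudge, as I did the left.

Request:
carry_out(
  targets=[
    {"dp":[25,30,0],"yaw":0},
    {"dp":[59,70,0],"yaw":0},
    {"dp":[59,70,10],"yaw":0},
    {"dp":[59,70,50],"yaw":0},
    {"dp":[59,70,90],"yaw":0},
    {"dp":[59,70,110],"yaw":0},
    {"dp":[55,70,110],"yaw":0},
    {"dp":[52,70,110],"yaw":0},
    {"dp":[51.5,70,110],"yaw":0},
    {"dp":[51.5,70,110],"yaw":0},
    {"dp":[58,70,110],"yaw":0},
    {"dp":[59,70,80],"yaw":0},
  ],
)

```text
clock: 12.35
eef_pos: [571.9, -80.4, 147.4]
tcp_rot: [-3.141, 0.004, -0.03]
contact_force: [0.4, 1.0, 0.2]
opening: -0.001
grasp_force: 0.0
```

Request:
carry_out(
  targets=[
    {"dp":[0,0,-40],"yaw":0},
    {"dp":[0,0,-80],"yaw":0},
    {"dp":[-30,-30,-80],"yaw":0},
    {"dp":[-59,-70,-80],"yaw":0},
    {"dp":[-59,-70,-80],"yaw":0},
    {"dp":[-59,-70,-80],"yaw":0},
    {"dp":[-59,-70,-80],"yaw":0},
  ],
)

```text
clock: 13.22
eef_pos: [516.7, -9.4, 228.8]
tcp_rot: [3.141, -0.0, -0.03]
contact_force: [0.0, 0.5, -0.8]
opening: -0.003
grasp_force: 0.0
```

Run:
```python
from h import *
s=r.sense();print(s['clock'],s['eef_pos'],s['contact_force'])
im=r.grab_frame("wrist")
cv2.imwrite("pics/w5c.png",cv2.resize(im[40:250,170:470,::-1],None,fx=2.6,fy=2.6,interpolation=cv2.INTER_CUBIC))
```

```text
13.225 [516.718048    -9.43151186 228.81855312] [ 0.01095592  0.4943336  -0.77392892]
```

View pics/w5c.png

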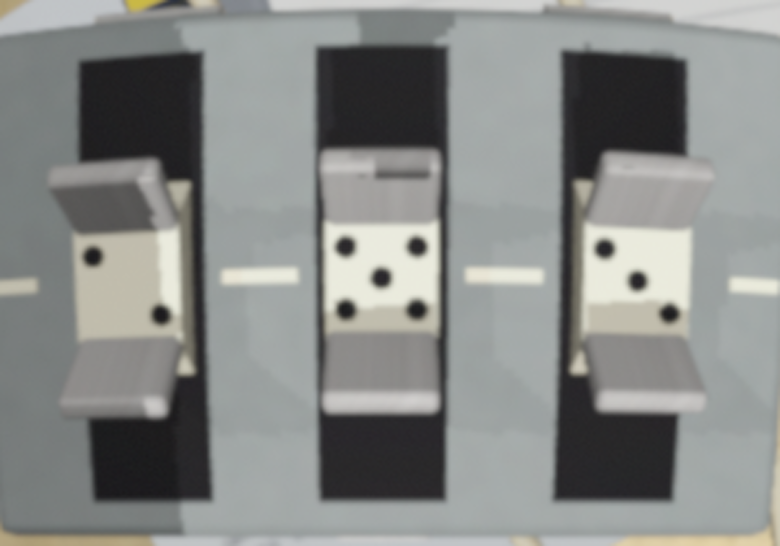

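All three wheels sit level in line with the index lines: face centres at (127,285), (381,278) and (638,281) against predicted rows 284, 278 and 283. Nothing is touching them.

```bash
python3 -c "
from rig import r;print(r.sign_off())"
```

```text
the job is handed in; nothing more can be done
None
```

The lockbox shows 2-5-3 with each wheel level to about 0.02 rad in the last wrist picture; the middle wheel was not touched, and I handed the job in at about 13 s with the gripper clear.

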